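Sort the loose cabinet fittings into their trays

ROBOT

A 6-joint arm with a two-finger parallel gripper is mounted at the origin on the work surface. World frame = base frame: x ahead of the robot, y to its left, z up, the work surface at z = 0. Lengths are in m, angles in rad, forces in N, time in s.
With the tool pointing down it reaches from about 0.25 to 0.775 m from the base axis. Payload 4 kg.
Tool frame: the origin (TCP) lies midway between the tips of the shut fingers; the grasp point (between the pads) lies 19 mm behind it; z points along the fingers, y is the direction in which the jaws open and shut (so a half turn about z gives the same grasp; the last joint's range is limited). The gripper opens to 94 mm and grips with 3 to 60 N. Pads are 16 mm wide; open, the fingers measure 119 mm over their backs; the gripper's body (75 mm by 177 mm) begins 78 mm behind the grasp point.
Start: joints at [1.172, 0.087, 1.371, -0, 1.684, -0.103], TCP at [0.16, 0.526, 0.206] pointing down, gripper open.
Joint ranges: [-3.1, 3.1], [-0.76, 2.03], [0.27, 2.55], [-1.08, 4.22], [0.17, 2.65], [-2.57, 2.57]. Speed limits (rad/s): [2.79, 2.79, 3.14, 3.14, 3.14, 3.14].

INTERFACE

Orientations are given as [roll, pitch, yaw] about the fixed x, y, z axes, in that order (R = Rz(yaw) Ry(pitch) Rx(roll)).
In Python, from bench import robot, cams gives the robot as it stands.
- The arm moves only by the tool step_arm, never from a script. Its argument "plan" is a list that holds one entry, the list of rows, each a list of 5 numbers: the shift along the world's x, y, z in mm, then the turn about the world's z in rad, then the opening in per cent of the stroke, from 0 (shut) to 100 (fully open). In form: [[[tx, ty, tz, turn, fingers], ...]]. A call has 1 to 8 rows; each row is the pose to reach, as a shift and turn from the pose commanded when the call began; what a row does not reach only later rows make up. A row lasts 1/12 s, in which the tool goes at most 41.7 mm and 7.16 degrees, less where a joint would pass 70% of its speed; a pose out of reach is approached as far as the arm can. A call with a gripper value outside its range is refused whole. The fingers move at their own pace and stop on an object; the grip force is fixed at half the most. Time passes only in rows, so rows that repeat a pose let the fingers close. It gives the time, the measured TCP pose, the force and the opening at its end, in the units of the state.
- robot.get_obs(): the state, without advancing time (a new reading comes with each control period).
- cams.snapshot(name): name is "side" or "top" or "wrist"; returns a dict with "frame" (384x512x3 uint8, red, green, blue), "camera_matrix" (3x3 intrinsics, pixels), "k1" (the pictures are not rectified: a ray, as slopes to the right and down, at radius r is drawn at 1 + k1 r^2 times it, then the intrinsics apply), "origin" and "attitude" of the camera in the world; the wrist camera has in their place "T_tool_cam" (4x4, takes a point from camera to tool coordinates, whose origin is the TCP and whose axes are the flange's). Camera axes: x right, y down, z forward; pixel columns grow to the right and rows downward; lengths in m; the calibration is good to about 2 mm. A picture is of the moment at which its call begins: read the wrist's pose just before it. There is no depth.
- robot.close_job(): hands the job in, once; it reports no verdict.
The state is a dict: "time": time; "joint_positions": joint angles; "qvel": joint speeds; "joint_torque": joint torques, N m; "tool_pos": TCP position; "ee_rot": TCP orientation; "wrist_force": force on the tool from outside, world axes, zero at the start; "wrist_torque": the same for the moment, N m; "width": finger opening in m.
Only numpy, scipy, OpenCV 4.12 (cv2) and the standard library are available. Lean on these libraries where they do the work, as an engineer would, in place of code of your own. Each camera call takes 0.05 s, during which the arm holds its last target. There are 200 camera calls.

TASK

The brass fittings taken off the kitchen cabinets are scattered on the counter: sort them into the three white trays. Stand one bar handle in each of the two long bays, one round knob in each of the two small square bays, and the cup pull in the undivided tray, every piece upright on its feet or back plate, flat on the tray floor inside the walls and let go. Leave the little white coffee cup standing where it is.

Things in the scene. Friction and masses are not known exactly. Their poses are not given: they have to be found in the camera images.
- handle_a: Brass bar handle standing on its two feet: a straight square bar 124 x 12 x 12 mm along its x axis (top 34 mm, underside 22 mm above its feet) on two thin legs (10 mm across) at x = +-56 mm, each with a round foot 24 mm across and 4 mm thick, so 136 mm overall; 90 g. Origin midway between the feet at foot level, z up. Both handles are alike.
- handle_b: Brass bar handle standing on its two feet: a straight square bar 124 x 12 x 12 mm along its x axis (top 34 mm, underside 22 mm above its feet) on two thin legs (10 mm across) at x = +-56 mm, each with a round foot 24 mm across and 4 mm thick, so 136 mm overall; 90 g. Origin midway between the feet at foot level, z up. Both handles are alike.
- knob_a: Round brass cupboard knob standing on its foot, 30 mm high: foot 26 mm across, thin neck, head 34 mm across with upright sides from 15 to 25 mm above the foot; 50 g. Origin at the centre of the foot's underside, z up along the knob's axis. Both knobs are alike.
- knob_b: Round brass cupboard knob standing on its foot, 30 mm high: foot 26 mm across, thin neck, head 34 mm across with upright sides from 15 to 25 mm above the foot; 50 g. Origin at the centre of the foot's underside, z up along the knob's axis. Both knobs are alike.
- cup_pull: Brass cup-shaped drawer pull lying on its back plate: plate 104 x 40 x 3 mm (long side along its x axis) carrying a long rounded dome, 88 mm long and 28 mm wide, its sides upright up to 14 mm, its rounded top 28 mm above the plate's underside; 80 g. Origin at the centre of the plate's underside, z up.
- handle_tray: White tray, fixed, grey floor 3 mm thick, walls 5 mm thick, rim 14 mm above the counter. Origin: centre of its underside, z up. 170 x 118 mm outside, long side along x; one 4 mm wall along x, as high as the rim, splits it into two long bays, each 160 x 52 mm inside, centred at y = +28 and -28 mm. Either handle may go in either bay.
- knob_tray: White tray, fixed, grey floor 3 mm thick, walls 5 mm thick, rim 14 mm above the counter. Origin: centre of its underside, z up. 118 x 62 mm outside, long side along x; one 4 mm wall across the middle, as high as the rim, splits it into two square bays, each 52 x 52 mm inside, centred at x = +28 and -28 mm. Either knob may go in either bay.
- cup_pull_tray: White tray, fixed, grey floor 3 mm thick, walls 5 mm thick, rim 14 mm above the counter. Origin: centre of its underside, z up. 138 x 74 mm outside, long side along x; a single undivided bay 128 x 64 mm inside. The cup pull lies in it lengthwise, either way round.
- coffee_cup: Small white coffee cup without a handle, 56 mm across and 50 mm high, standing among the fittings; to be left alone. Origin at the centre of its underside. (A low round screw tin, 48 mm across and 22 mm high, also stands among the fittings.)

How it is judged:
At the end, for the whole second after the job is handed in: One handle in each long bay, one knob in each square bay and the cup pull in the undivided tray: each piece's origin inside its bay, less than 6 mm above the tray's underside (so on its 3 mm floor, not on a wall), upright within 0.12 rad, at rest and released ((((x of handle_a in the frame of handle_tray between -0.02 and 0.02 m and y of handle_a in the frame of handle_tray between 0.008 and 0.05 m and z of handle_a in the frame of handle_tray between -0.002 and 0.006 m) and (x of handle_b in the frame of handle_tray between -0.02 and 0.02 m and y of handle_b in the frame of handle_tray between -0.05 and -0.008 m and z of handle_b in the frame of handle_tray between -0.002 and 0.006 m)) or ((x of handle_a in the frame of handle_tray between -0.02 and 0.02 m and y of handle_a in the frame of handle_tray between -0.05 and -0.008 m and z of handle_a in the frame of handle_tray between -0.002 and 0.006 m) and (x of handle_b in the frame of handle_tray between -0.02 and 0.02 m and y of handle_b in the frame of handle_tray between 0.008 and 0.05 m and z of handle_b in the frame of handle_tray between -0.002 and 0.006 m))) and (((x of knob_a in the frame of knob_tray between 0.01 and 0.052 m and y of knob_a in the frame of knob_tray between -0.022 and 0.022 m and z of knob_a in the frame of knob_tray between -0.002 and 0.006 m) and (x of knob_b in the frame of knob_tray between -0.052 and -0.01 m and y of knob_b in the frame of knob_tray between -0.022 and 0.022 m and z of knob_b in the frame of knob_tray between -0.002 and 0.006 m)) or ((x of knob_a in the frame of knob_tray between -0.052 and -0.01 m and y of knob_a in the frame of knob_tray between -0.022 and 0.022 m and z of knob_a in the frame of knob_tray between -0.002 and 0.006 m) and (x of knob_b in the frame of knob_tray between 0.01 and 0.052 m and y of knob_b in the frame of knob_tray between -0.022 and 0.022 m and z of knob_b in the frame of knob_tray between -0.002 and 0.006 m))) and x of cup_pull in the frame of cup_pull_tray between -0.025 and 0.025 m and y of cup_pull in the frame of cup_pull_tray between -0.02 and 0.02 m and z of cup_pull in the frame of cup_pull_tray between -0.002 and 0.006 m and angle between each of handle_a, handle_b, knob_a, knob_b, cup_pull's own z axis and vertical below 0.12 rad and linear speed of each of handle_a, handle_b, knob_a, knob_b, cup_pull below 0.02 m/s and angular speed of each of handle_a, handle_b, knob_a, knob_b, cup_pull below 0.2 rad/s); the robot touches nothing.
It fails at once if the coffee cup is knocked over or pushed more than 25 mm (distance of coffee_cup from where it was at the start of the episode above 0.025 m or angle between coffee_cup's own z axis and vertical above 0.5 rad).
It also fails if it takes over 122 s, if anything falls off the work surface, if the arm or the gripper's body presses on something with over 40 N, if the wrist force passes 120 N, or if a joint passes its speed limit or range.

## Working session

There is one attempt and no reset: what is moved stays moved. The work goes in short steps, Python scripts to look and compute and a tool call to move; the robot and the scene stay as the last step left them, time stands still between calls to the robot, and variables do not carry over. Pictures are saved under pics/ and viewed, about 12 in all and at most 16, crops included, and the job is handed in when it is done.

Besides the shell and the picture viewer there is one more tool, called as name([rows], argument=value, ...), one row to a line, values as JSON. step_arm: Moves the arm, as the interface text tells. Its arguments: {"type":"object","properties":{"plan":{"type":"array"}},"required":["plan"]}

```bash
mkdir -p pics; ls
cat > h.py <<'E'
import numpy as np, cv2, sys
sys.path.insert(0,'.')
from bench import robot, cams
from scipy.spatial.transform import Rotation as R
def snap(n,save=None):
    o=robot.get_obs(); s=cams.snapshot(n)
    if n=='wrist':
        T=np.eye(4);T[:3,3]=o['tool_pos'];e=np.array(o['ee_rot'])
        T[:3,:3]=e if e.shape==(3,3) else R.from_euler('xyz',e).as_matrix()
        W=T@np.array(s['T_tool_cam']); s['Rm'],s['o']=W[:3,:3],W[:3,3]
    else:
        a=np.array(s['attitude']); s['Rm']=a if a.shape==(3,3) else R.from_euler('xyz',a).as_matrix(); s['o']=np.array(s['origin'])
    if save: cv2.imwrite(save,cv2.cvtColor(s['frame'],cv2.COLOR_RGB2BGR))
    return s
def cast(s,px,z):
    px=np.atleast_2d(np.array(px,float)); K=np.array(s['camera_matrix'])
    q=(px-K[:2,2])/[K[0,0],K[1,1]]; u=q.copy()
    for _ in range(30): u=q/(1+s['k1']*(u**2).sum(1,keepdims=True))
    d=np.c_[u,np.ones(len(u))]@s['Rm'].T
    return (s['o']+d*((z-s['o'][2])/d[:,2:]))[:,:2]
E
python3 - <<'E'
from h import *
print(robot.get_obs())
for n in ['top','side','wrist']:
    s=snap(n,f'pics/{n}0.png'); print(n,{k:v for k,v in s.items() if k not in('frame',)})
E
```

```text
pics
{'time': 0.0, 'joint_positions': array([ 1.17192512e+00,  8.79378737e-02,  1.37224417e+00, -2.49377238e-06,
        1.68359725e+00, -1.03093161e-01]), 'qvel': array([-0.00113425,  0.00045845, -0.00167427,  0.00042056,  0.00142384,
        0.00085727]), 'joint_torque': array([-3.95752677e-04, -3.40180492e+01, -3.02425575e+01,  7.15550361e-02,
        3.29805573e-02, -1.88738222e-04]), 'tool_pos': array([0.16010363, 0.52560755, 0.20431866]), 'ee_rot': array([-3.13941737e+00, -2.22563064e-04,  2.84581409e+00]), 'wrist_force': array([ 1.26466386,  0.00653322, -0.80896911]), 'wrist_torque': array([-0.0121443 , -0.02770072, -0.01495124]), 'width': 0.09432137190958481}
top {'camera_matrix': array([[366.74187988,   0.        , 256.27263864],
       [  0.        , 366.74187988, 194.20233268],
       [  0.        ,   0.        ,   1.        ]]), 'k1': -0.04020295885448595, 'origin': array([0.41005684, 0.00484911, 0.89222104]), 'attitude': array([-2.99871649,  0.00872721, -1.59025495]), 'Rm': array([[-0.01945666, -0.98959899,  0.14253167],
       [-0.99977261,  0.02050156,  0.00586599],
  
[... 691 characters left out ...]
41276183],
       [  0.        , 328.02063125, 196.17879025],
       [  0.        ,   0.        ,   1.        ]]), 'k1': -0.05973872611597266, 'T_tool_cam': array([[-9.51156133e-04, -9.57448768e-01, -2.88601718e-01,
         8.40755510e-02],
       [ 9.99999488e-01, -8.10828008e-04, -6.05780762e-04,
         2.44072607e-05],
       [ 3.45997688e-04, -2.88602146e-01,  9.57449049e-01,
        -1.79162009e-01],
       [ 0.00000000e+00,  0.00000000e+00,  0.00000000e+00,
         1.00000000e+00]]), 'Rm': array([[ 0.29241725,  0.91584722,  0.27516543],
       [ 0.95628817, -0.27937111, -0.08639857],
       [-0.00225462,  0.28840188, -0.9575068 ]]), 'o': array([0.07985703, 0.55051726, 0.38363216])}
```

View pics/top0.png

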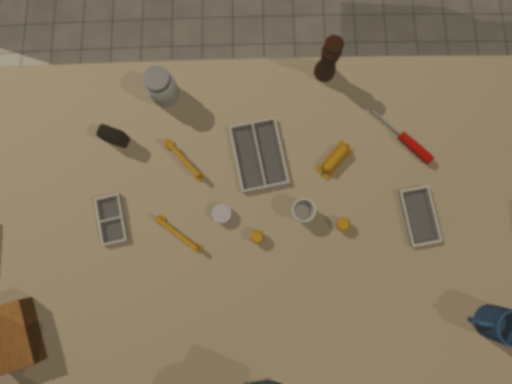

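View pics/side0.png

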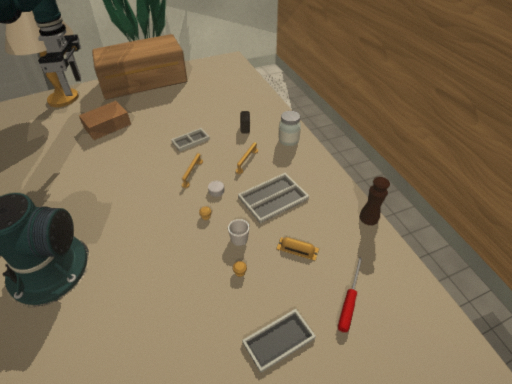

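The top view shows the handles at (184,160) and (179,233), the knobs at (257,237) and (343,225), and the cup pull at (336,158). The trays are at (259,155), (110,219) and (420,216). The cup is at (304,210) and the tin at (222,214). The side view agrees.

```bash
cat > m.py <<'E'
from h import *
def brass(s,amin=40):
    hsv=cv2.cvtColor(s['frame'],cv2.COLOR_RGB2HSV)
    m=cv2.inRange(hsv,(15,150,90),(32,255,255))
    c,_=cv2.findContours(m,cv2.RETR_EXTERNAL,cv2.CHAIN_APPROX_NONE)
    return [x[:,0,:] for x in c if cv2.contourArea(x)>amin]
def rect(p):
    (c,(w,h),a)=cv2.minAreaRect((p*1000).astype(np.float32)); 
    if w<h: a+=90; w,h=h,w
    return np.round(c,1),round(w,1),round(h,1),round((a+90)%180-90,1)
def trays(s):
    hsv=cv2.cvtColor(s['frame'],cv2.COLOR_RGB2HSV)
    m=cv2.inRange(hsv,(0,0,60),(180,45,255)); m=cv2.morphologyEx(m,cv2.MORPH_OPEN,np.ones((2,2)))
    c,_=cv2.findContours(m,cv2.RETR_EXTERNAL,cv2.CHAIN_APPROX_NONE)
    return [cv2.convexHull(x)[:,0,:] for x in c if cv2.contourArea(x)>250]
E
python3 - <<'E'
from m import *
s=snap('top')
for c in brass(s): print('brass',c.mean(0).round(),[ (z,)+rect(cast(s,c,z)) for z in(.017,.03)])
for c in trays(s):
    r=rect(cast(s,c,.012))
    if r[1]<260: print('tray',c.mean(0).round(),r)
E
```

```text
brass [ 13. 335.] [(0.017, array([208.8, 595.9]), 148.4, 84.1, 15.8), (0.03, array([211.8, 587.1]), 146.2, 82.8, 15.8)]
brass [257. 237.] [(0.017, array([434.7,  10.3]), 28.5, 26.0, 88.9), (0.03, array([434.3,  10.2]), 28.1, 25.6, 88.9)]
brass [343. 224.] [(0.017, array([ 460.1, -195.3]), 28.7, 28.7, -2.8), (0.03, array([ 459.3, -192.4]), 28.3, 28.3, -2.8)]
brass [178. 234.] [(0.017, array([446.8, 197.9]), 130.2, 18.5, 51.9), (0.03, array([446.3, 195. ]), 128.2, 18.2, 51.9)]
brass [334. 160.] [(0.017, array([ 618.1, -182.4]), 98.0, 36.0, -42.5), (0.03, array([ 615. , -179.6]), 96.6, 35.5, -42.5)]
brass [183. 159.] [(0.017, array([626.4, 187.2]), 132.9, 17.7, 42.3), (0.03, array([623.2, 184.5]), 130.9, 17.4, 42.3)]
tray [223. 214.] (array([490.4,  92.4]), 45.9, 43.5, 88.9)
tray [305. 211.] (array([ 494.9, -105.3]), 55.6, 55.6, -1.2)
tray [113. 220.] (array([481.3, 363.3]), 115.4, 61.9, 11.2)
tray [422. 219.] (array([ 474. , -386.8]), 134.5, 74.0, 8.9)
tray [264. 162.] (array([634.4,  -0. ]), 168.1, 115.0, 10.4)
tray [160.  83.] (array([828.6, 253.4]), 96.6, 71.7, 37.1)
tray [13. 58.] (array([914.8, 655.2]), 62.3, 45.8, 87.4)
```

step_arm([
  [[35,-40,0,0.12,50],[70,-80,0,0.24,50],[100,-115,0,0.36,50],[130,-150,0,0.48,50],[156,-180,0,0.6,50],[182,-210,0,0.72,50],[208,-240,0,0.84,50],[234,-270,0,0.96,50]],
])

```text
time: 0.87
tool_pos: [0.355, 0.3017, 0.2055]
ee_rot: [3.141, 0.0, -2.552]
wrist_force: [0.7, 0.2, -0.3]
width: 0.048
```

step_arm([
  [[26,-30,0,0.12,50],[52,-60,0,0.24,50],[52,-60,0,0.24,50],[52,-60,0,0.24,50]],
])

```text
time: 1.2
tool_pos: [0.4076, 0.2412, 0.2051]
ee_rot: [-3.141, -0.001, -2.321]
wrist_force: [0.1, 0.9, -0.2]
width: 0.047
```

```bash
cat > look.py <<'E'
from m import *
import sys
z=float(sys.argv[1])
o=robot.get_obs(); s=snap('wrist',sys.argv[2] if len(sys.argv)>2 else None)
print('t',o['time'],'pos',(o['tool_pos']*1000).round(1),'yaw',np.degrees(o['ee_rot'][2]).round(1),'w',o['width'].round(4),'F',o['wrist_force'].round(1),'q6',o['joint_positions'][5].round(2))
for c in brass(s,150): print('brass',c.min(0),c.max(0),rect(cast(s,c,z)))
E
python3 look.py .028 pics/w1.png
```

```text
Traceback (most recent call last):
  File "look.py", line 5, in <module>
    print('t',o['time'],'pos',(o['tool_pos']*1000).round(1),'yaw',np.degrees(o['ee_rot'][2]).round(1),'w',o['width'].round(4),'F',o['wrist_force'].round(1),'q6',o['joint_positions'][5].round(2))
                                                                                                          ^^^^^^^^^^^^^^^^
AttributeError: 'float' object has no attribute 'round'
```

View pics/w1.png

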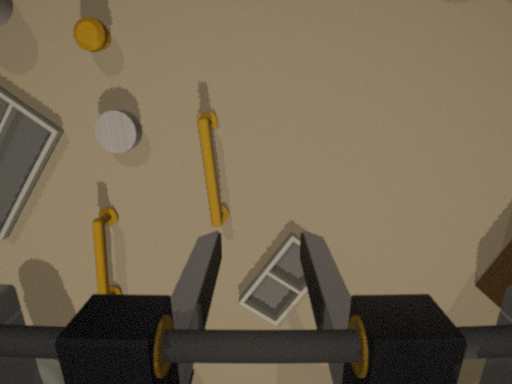

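The wrist view shows handle 1 at (210,170), handle 2 at lower left (102,255), a knob at (92,35) and the tin at (118,132).

```bash
sed -i "s/o\['width'\].round(4)/round(o['width'],4)/" look.py; python3 look.py .028
```

```text
t 1.25 pos [406.6 242.5 205.2] yaw -132.9 w 0.047 F [-0.8  0.2  0.6] q6 -1.97
brass [ 91 207] [115 294] (array([614.2, 176.5]), 120.9, 27.7, 31.9)
brass [196 111] [226 225] (array([441.8, 200.5]), 129.7, 21.0, 51.9)
brass [72 16] [108  50] (array([433.2,  14.8]), 36.5, 32.2, 84.8)
```

step_arm([
  [[25,-28,-20,0.06,50],[38,-45,-50,0.06,50],[38,-45,-80,0.06,50],[38,-45,-80,0.06,50],[38,-45,-80,0.06,50]],
])

```text
time: 1.72
tool_pos: [0.4423, 0.1989, 0.1241]
ee_rot: [3.138, -0.004, -2.256]
wrist_force: [0.6, 0.3, -0.4]
width: 0.0469
```

```bash
python3 look.py .028 pics/w2.png
```

```text
t 1.7167 pos [442.3 198.9 124.1] yaw -129.2 w 0.0469 F [ 0.6  0.3 -0.4] q6 -2.15
brass [102 248] [114 294] (array([602. , 163.6]), 50.7, 11.9, 42.0)
brass [109 231] [132 253] (array([569.4, 149.5]), 21.8, 21.2, 7.7)
brass [244 123] [270 266] (array([444.9, 198. ]), 131.4, 20.9, 51.7)
brass [96  0] [141  36] (array([435.2,  16.4]), 35.2, 26.0, -41.1)
```

View pics/w2.png

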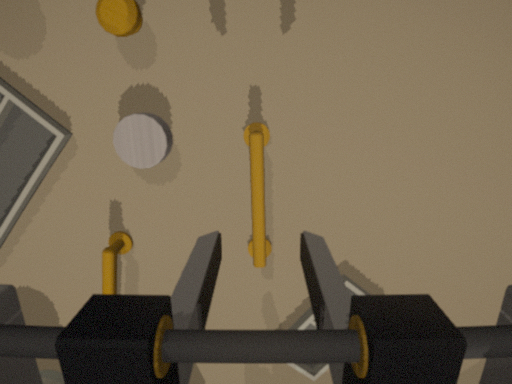

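The handle lies along column 257–261, centred between the fingers. Feet are at (257,133) and (260,248), and the near bar end is at about (260,267).

Run:
```python
from h import *
s=snap('wrist')
f=cast(s,[[257,133],[260,248]],.003);b=cast(s,[[257,131],[260,267]],.032)
for p in(f,b): print(p.round(4),p.mean(0),np.linalg.norm(p[1]-p[0]),np.degrees(np.arctan2(*(p[0]-p[1])[::-1])))
```

```text
[[0.4127 0.1559]
 [0.4834 0.2466]] [0.44802227 0.2012161 ] 0.11501729188627645 -127.93222247934419
[[0.4095 0.1525]
 [0.4869 0.2509]] [0.44820083 0.20166678] 0.12514594012076463 -128.16474371266145
```

step_arm([
  [[6,2,-40,0.02,50],[6,2,-80,0.02,50],[6,2,-107,0.02,50],[6,2,-107,0.02,50],[6,2,-107,0.02,8],[6,2,-107,0.02,8],[6,2,-107,0.02,8],[6,2,-107,0.02,8]],
])

```text
time: 2.48
tool_pos: [0.4524, 0.2011, 0.0216]
ee_rot: [-3.138, 0.005, -2.237]
wrist_force: [-0.4, 0.3, 0.0]
width: 0.0236
```

step_arm([
  [[0,0,0,0,5],[0,0,0,0,5],[0,0,0,0,5]],
])

```text
time: 2.73
tool_pos: [0.4512, 0.2006, 0.0198]
ee_rot: [-3.14, 0.002, -2.237]
wrist_force: [-0.6, 0.3, 4.6]
width: 0.012
```

step_arm([
  [[0,0,30,0,5],[10,-12,65,-0.06,5],[36,-44,80,-0.18,5],[62,-76,80,-0.3,5],[88,-108,80,-0.42,5],[114,-140,80,-0.54,5],[140,-172,80,-0.66,5],[166,-204,80,-0.72,5]],
])

```text
time: 3.4
tool_pos: [0.6169, -0.0056, 0.0981]
ee_rot: [3.141, -0.001, -2.962]
wrist_force: [1.0, 0.6, -0.6]
width: 0.0121
```

step_arm([
  [[22,-24,0,0,5],[22,-24,0,0,5],[22,-24,0,0,5]],
])

```text
time: 3.65
tool_pos: [0.6384, -0.0294, 0.0971]
ee_rot: [3.141, -0.002, -2.96]
wrist_force: [-0.1, 0.7, -1.1]
width: 0.0121
```

```bash
cat look.py > /dev/null; python3 look.py .1 pics/w3.png
python3 - <<'E'
from m import *
s=snap('wrist')
for c in trays(s):
    if len(c)>3: print(c.min(0),c.max(0),rect(cast(s,c,.014)))
E
```

```text
t 3.65 pos [638.4 -29.4  97.1] yaw -169.6 w 0.0121 F [-0.1  0.7 -1.1] q6 -1.89
brass [499 262] [511 284] (array([631. , 126.2]), 16.5, 7.9, 24.5)
brass [459 165] [511 249] (array([588.1, 101.7]), 63.6, 18.2, 55.4)
brass [245 122] [284 329] (array([631.6, -28.8]), 130.4, 21.0, 10.3)
brass [29 91] [142 199] (array([ 599. , -136.2]), 69.0, 25.6, -42.8)
[391 345] [417 361] (array([768.7, 143.7]), 27.4, 20.2, -81.5)
[220 106] [375 314] (array([649.,   1.]), 189.6, 127.1, 10.5)
[429  17] [490  83] (array([491.3,  99.3]), 48.7, 47.6, -60.2)
[191   0] [234  29] (array([503.5, -86.8]), 35.0, 11.4, -50.7)
[180   0] [217  21] (array([499.9, -98.6]), 27.0, 14.1, -68.3)
```

View pics/w3.png

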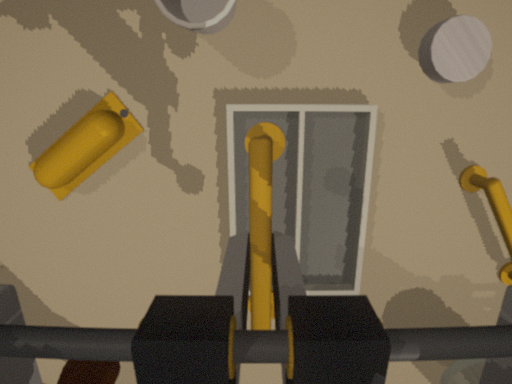

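The held handle is level above the tray. The tray's rim corners are at about (228,106), (377,107) and (359,294), and the divider top is at (302,108).

Run:
```python
from h import *
s=snap('wrist')
p=cast(s,[[228,106],[377,107],[359,294]],.014);print(p.round(4),(p[0]+p[2])/2, np.linalg.norm(p[1]-p[0]),np.linalg.norm(p[2]-p[1]))
d=p[2]-p[1];print(np.degrees(np.arctan2(d[1],d[0])),cast(s,[[302,108]],.014))
```

```text
[[ 0.5652 -0.0665]
 [ 0.5442  0.0482]
 [ 0.7093  0.0793]] [0.63727447 0.00642486] 0.11655160672720256 0.16802962118967954
10.68714162129076 [[ 0.55617403 -0.0095775 ]]
```

step_arm([
  [[4,7,-25,0,5],[4,7,-50,0,5],[4,7,-65,0,5],[4,7,-73,0,5],[4,7,-73,0,5],[4,7,-73,0,5],[4,7,-73,0,5]],
])

```text
time: 4.38
tool_pos: [0.6431, -0.0205, 0.0273]
ee_rot: [-3.14, 0.003, -2.956]
wrist_force: [-0.2, 0.1, -1.0]
width: 0.0117
```

step_arm([
  [[0,0,0,0,35],[0,0,0,0,35],[0,0,0,0,35],[0,0,0,0,35],[0,0,40,0,35],[0,0,80,0,35],[0,0,100,0,35],[0,0,100,0,35]],
])

```text
time: 5.05
tool_pos: [0.6461, -0.0213, 0.1336]
ee_rot: [-3.138, 0.013, -2.957]
wrist_force: [0.5, 0.3, 2.2]
width: 0.033
```

```bash
python3 look.py .028 pics/w4.png
```

```text
t 5.05 pos [646.1 -21.3 133.6] yaw -169.4 w 0.033 F [0.5 0.3 2.2] q6 -1.88
brass [331 330] [337 377] (array([812.2,  90.8]), 65.7, 6.4, 13.9)
brass [473 237] [489 257] (array([663.1, 200.8]), 23.6, 14.1, 34.0)
brass [435 147] [508 266] (array([623.2, 183.8]), 145.0, 25.7, 49.3)
brass [251 109] [277 252] (array([638.6, -20.9]), 133.1, 21.7, 9.8)
brass [46 79] [148 177] (array([ 617.1, -173.7]), 96.7, 36.5, -42.8)
```

View pics/w4.png

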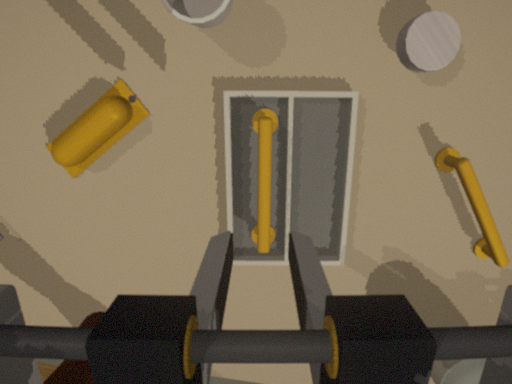

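Handle 1 stands inside the left bay, with feet at (265,121) and (263,235). Handle 2 is at the right, with feet at (447,159) and (485,249).

Run:
```python
from h import *
s=snap('wrist')
f=cast(s,[[447,159],[484,249]],.003)
print(f.mean(0),np.linalg.norm(f[1]-f[0]),np.degrees(np.arctan2(*(f[1]-f[0])[::-1])))
```

```text
[0.6259583  0.18627349] 0.11189181247243614 41.53838333725868
```

step_arm([
  [[-4,40,0,0.12,50],[-8,80,0,0.24,50],[-12,120,0,0.36,50],[-16,160,0,0.48,50],[-21,200,0,0.55,50],[-21,208,-10,0.55,50],[-21,208,-10,0.55,50],[-21,208,-10,0.55,50]],
])

```text
time: 5.82
tool_pos: [0.6196, 0.1867, 0.1122]
ee_rot: [3.139, -0.006, -2.407]
wrist_force: [-0.4, -0.3, 0.6]
width: 0.0471
```

```bash
python3 look.py .028 pics/w5.png
```

```text
t 5.8167 pos [619.6 186.7 112.2] yaw -137.9 w 0.0471 F [-0.4 -0.3  0.6] q6 -2.1
brass [243 128] [269 277] (array([625.6, 187. ]), 132.8, 20.8, 42.2)
brass [4 0] [ 71 125] (array([649.9, -11.7]), 107.6, 34.7, 10.3)
```

View pics/w5.png

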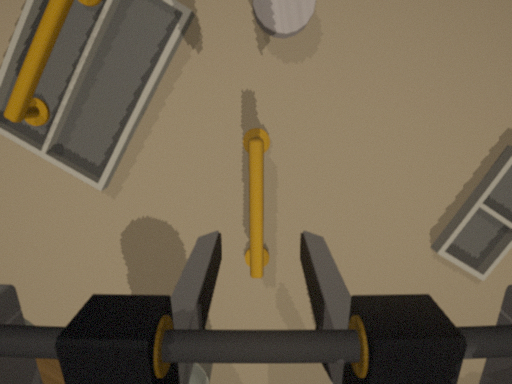

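Handle 2 lies along column 257, between the fingers and aligned with them.

step_arm([
  [[8,2,-40,0,50],[8,2,-70,0,50],[8,2,-94,0,50],[8,2,-94,0,50],[8,2,-94,0,50],[8,2,-94,0,5],[8,2,-94,0,5],[8,2,-94,0,5]],
])

```text
time: 6.53
tool_pos: [0.6311, 0.1892, 0.0245]
ee_rot: [-3.139, 0.004, -2.408]
wrist_force: [-0.1, -0.4, 0.9]
width: 0.0309
```

step_arm([
  [[0,0,0,0,5],[0,0,0,0,5],[0,0,0,0,5],[0,0,0,0,5]],
])

```text
time: 6.87
tool_pos: [0.6296, 0.1895, 0.0223]
ee_rot: [-3.141, 0.001, -2.407]
wrist_force: [0.0, 0.1, 2.2]
width: 0.0115
```

step_arm([
  [[0,0,35,0,5],[0,-10,65,-0.08,5],[0,-45,70,-0.2,5],[0,-80,70,-0.32,5],[2,-115,70,-0.44,5],[2,-145,70,-0.55,5],[2,-155,70,-0.55,5],[2,-155,70,-0.55,5]],
])

```text
time: 7.53
tool_pos: [0.631, 0.0317, 0.0911]
ee_rot: [-3.141, -0.001, -2.959]
wrist_force: [-0.6, 1.4, -1.7]
width: 0.0116
```

step_arm([
  [[0,0,0,0,5],[0,0,0,0,5]],
])

```text
time: 7.7
tool_pos: [0.6311, 0.0358, 0.0913]
ee_rot: [3.14, -0.0, -2.955]
wrist_force: [0.8, 0.5, -0.3]
width: 0.0114
```

```bash
python3 look.py .1 pics/w6.png
```

```text
t 7.7 pos [631.1  35.8  91.3] yaw -169.3 w 0.0114 F [ 0.8  0.5 -0.3] q6 -1.79
brass [242 125] [281 329] (array([622.8,  34.4]), 124.7, 20.3, 10.6)
brass [175 118] [210 282] (array([611.5,  -5.7]), 94.9, 16.4, 9.7)
brass [ 0 86] [ 62 182] (array([ 589.9, -106.1]), 52.6, 25.5, -42.9)
```

View pics/w6.png

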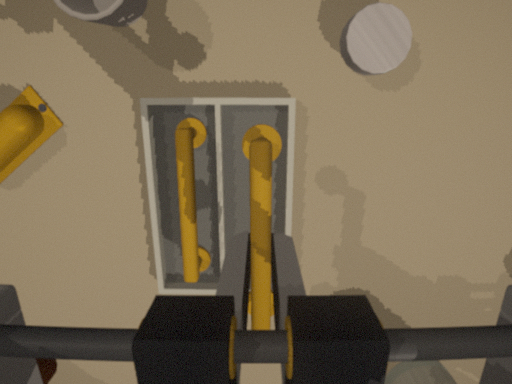

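Handle 2 is held over the right bay, with its far foot at (262,142), and handle 1 is undisturbed.

step_arm([
  [[2,-2,-25,0,5],[2,-2,-50,0,5],[2,-2,-64,0,5],[2,-2,-68,0,5],[2,-2,-68,0,5],[2,-2,-68,0,5],[2,-2,-68,0,5]],
])

```text
time: 8.33
tool_pos: [0.6334, 0.0336, 0.0236]
ee_rot: [3.141, 0.001, -2.955]
wrist_force: [-0.4, 0.2, -0.4]
width: 0.0113
```

step_arm([
  [[0,0,0,0,28],[0,0,0,0,28],[0,0,0,0,28],[0,0,0,0,28],[0,0,35,0,28],[0,0,75,0,28],[0,0,100,0,28],[0,0,100,0,28]],
])

```text
time: 9.0
tool_pos: [0.6375, 0.032, 0.1321]
ee_rot: [-3.139, 0.014, -2.957]
wrist_force: [1.1, -0.4, -0.0]
width: 0.0259
```

```bash
python3 look.py .017 pics/w7.png
```

```text
t 9.0 pos [637.5  32.  132.1] yaw -169.4 w 0.0259 F [ 1.1 -0.4 -0. ] q6 -1.79
brass [ 43 368] [ 77 383] (array([ 910.4, -164.6]), 43.8, 23.8, -75.6)
brass [317 324] [323 377] (array([811.2, 131.9]), 76.0, 6.2, 14.9)
brass [251 109] [276 253] (array([633.3,  33.2]), 138.6, 22.0, 10.5)
brass [192 107] [221 251] (array([640.9, -18.2]), 138.5, 23.0, 9.9)
brass [ 0 79] [ 91 176] (array([ 619.6, -177.1]), 103.2, 37.9, -42.7)
```

View pics/w7.png

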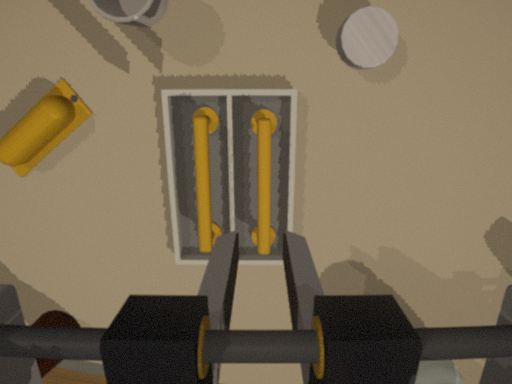

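Both handles stand inside their bays. The cup pull is at left.

step_arm([
  [[-2,-30,0,-0.12,60],[-4,-60,0,-0.24,60],[-7,-90,0,-0.36,60],[-10,-120,0,-0.48,60],[-12,-150,0,-0.6,60],[-15,-180,0,-0.72,60],[-18,-205,0,-0.84,60],[-20,-210,-10,-0.93,60]],
])

```text
time: 9.72
tool_pos: [0.6129, -0.1825, 0.1135]
ee_rot: [-3.14, 0.002, 2.386]
wrist_force: [0.3, 0.8, 0.5]
width: 0.0564
```

step_arm([
  [[0,0,0,0,60],[0,0,0,0,60],[0,0,0,0,60]],
])

```text
time: 9.97
tool_pos: [0.6129, -0.1768, 0.1125]
ee_rot: [-3.141, -0.002, 2.399]
wrist_force: [-0.8, 0.3, -0.3]
width: 0.0562
```

```bash
python3 look.py .003 pics/w8.png
```

```text
t 9.9667 pos [ 612.9 -176.8  112.5] yaw 137.4 w 0.0562 F [-0.8  0.3 -0.3] q6 -1.2
brass [134 316] [152 375] (array([ 651.6, -390.6]), 84.3, 14.1, -59.1)
brass [238 151] [282 256] (array([ 621.6, -185.5]), 102.7, 39.6, -42.9)
brass [450 130] [471 151] (array([698.1, -15.2]), 24.0, 13.0, 10.0)
brass [494  78] [511 103] (array([687.8,  40.6]), 24.0, 14.3, -18.3)
brass [91 55] [137  98] (array([ 453.3, -199.2]), 37.7, 36.7, 81.6)
brass [355  38] [490 150] (array([645.6,  -9.2]), 150.6, 27.5, 16.8)
brass [432   0] [511  78] (array([634. ,  50.3]), 97.9, 13.5, 10.7)
brass [400   0] [429  16] (array([582.2,  20. ]), 24.4, 11.6, 43.4)
```

View pics/w8.png

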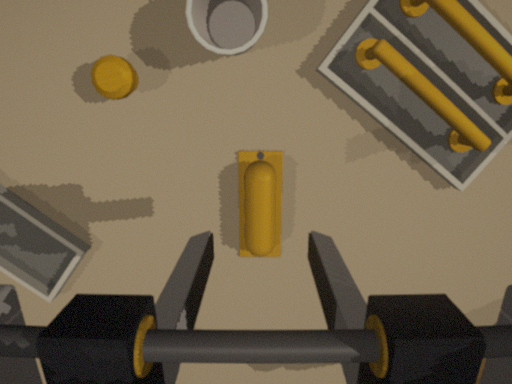

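The cup pull is centred between the fingers and aligned with them. Its plate spans (238–282, 151–256).

step_arm([
  [[8,-9,-40,-0.005,60],[8,-9,-80,-0.005,60],[8,-9,-100,-0.005,60],[8,-9,-106,-0.005,60],[8,-9,-106,-0.005,60],[8,-9,-106,-0.005,60]],
])

```text
time: 10.52
tool_pos: [0.6224, -0.1864, 0.009]
ee_rot: [3.141, 0.002, 2.393]
wrist_force: [0.6, 0.7, 0.4]
width: 0.0565
```

step_arm([
  [[0,0,-1,0,20],[0,0,-1,0,20],[0,0,-1,0,20],[0,0,-1,0,20],[0,0,-1,0,20],[0,0,-1,0,20]],
])

```text
time: 11.02
tool_pos: [0.6219, -0.1869, 0.0076]
ee_rot: [3.141, 0.002, 2.391]
wrist_force: [0.1, 0.4, 1.9]
width: 0.0279
```

step_arm([
  [[0,0,35,0,20],[0,0,70,0.06,20],[-22,-30,80,0.18,20],[-44,-60,80,0.3,20],[-66,-90,80,0.42,20],[-88,-120,80,0.54,20],[-110,-150,80,0.66,20],[-130,-175,80,0.78,20]],
])

```text
time: 11.68
tool_pos: [0.4894, -0.3634, 0.0862]
ee_rot: [-3.142, -0.001, -3.107]
wrist_force: [0.5, -0.5, -0.5]
width: 0.0275
```

step_arm([
  [[-16,-23,0,0.12,20],[-16,-23,0,0.12,20],[-16,-23,0,0.12,20],[-16,-23,0,0.12,20]],
])

```text
time: 12.02
tool_pos: [0.4753, -0.3843, 0.0862]
ee_rot: [3.14, 0.0, -2.993]
wrist_force: [-0.2, 0.5, -1.2]
width: 0.0275
```

```bash
python3 look.py .08 pics/w9.png
```

```text
t 12.0167 pos [ 475.3 -384.3   86.2] yaw -171.5 w 0.0275 F [-0.2  0.5 -1.2] q6 -2.49
brass [463 202] [511 243] (array([ 441.8, -245.6]), 35.8, 25.0, 59.8)
brass [226 155] [295 316] (array([ 476.7, -384.4]), 108.2, 39.9, 8.5)
```

View pics/w9.png

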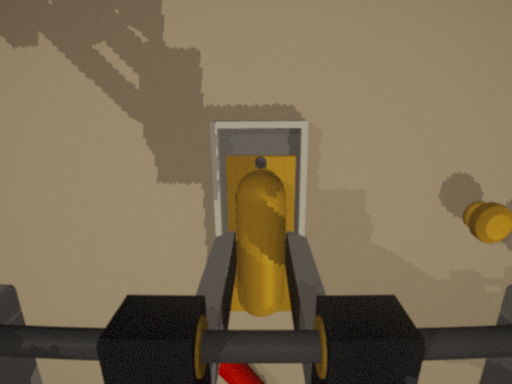

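The cup pull hangs level over its tray. The tray's far rim corners are at (212,122) and (309,122).

Run:
```python
from h import *
s=snap('wrist')
p=cast(s,[[212,122],[309,122],[217,221],[306,221]],.014);d=p[1]-p[0];L=np.linalg.norm(d);n=np.array([-d[1],d[0]])/L
if n[0]<0:n=-n
a=(p[2]-p[0]);b=p[3]-p[1]
print(p.round(4),L,n,p[:2].mean(0)+.069*n,np.degrees([np.arctan2(n[1],n[0]),np.arctan2(a[1],a[0]),np.arctan2(b[1],b[0])]))
```

```text
[[ 0.4152 -0.4301]
 [ 0.4044 -0.3579]
 [ 0.4937 -0.4175]
 [ 0.483  -0.3453]] 0.0729970253768061 [0.98900005 0.14791518] [ 0.4780211  -0.38375517] [8.50612767 9.09739321 9.11290388]
```

step_arm([
  [[2,1,-30,0,20],[2,1,-55,0,20],[2,1,-70,0,20],[2,1,-76,0,20],[2,1,-77,0,20],[2,1,-77,0,20],[2,1,-77,0,20],[2,1,-77,0,20]],
])

```text
time: 12.78
tool_pos: [0.4782, -0.3832, 0.01]
ee_rot: [-3.141, 0.001, -2.991]
wrist_force: [1.3, 0.9, 1.0]
width: 0.0279
```

step_arm([
  [[0,0,0,0,36],[0,0,0,0,36],[0,0,0,0,36],[0,0,0,0,36],[0,0,30,0,36],[0,0,70,0,36],[0,0,100,0,40],[0,0,100,0,50]],
])

```text
time: 13.45
tool_pos: [0.4806, -0.3871, 0.1184]
ee_rot: [-3.13, 0.009, -2.992]
wrist_force: [0.6, -0.5, 1.0]
width: 0.0411
```

```bash
python3 look.py .006 pics/w10.png
```

```text
t 13.45 pos [ 480.6 -387.1  118.4] yaw -171.4 w 0.0411 F [ 0.6 -0.5  1. ] q6 -2.49
brass [452 186] [496 223] (array([ 462.4, -186.5]), 47.7, 34.3, 74.7)
brass [245 132] [290 239] (array([ 477. , -383.2]), 102.7, 39.7, 8.3)
```

View pics/w10.png

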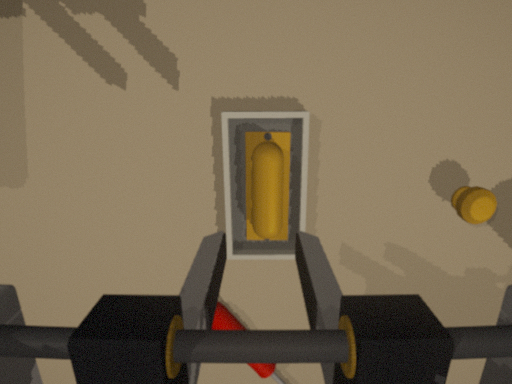

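The cup pull lies flat and centred in its tray. Knob 1 is at (474,205).

step_arm([
  [[-4,40,0,0,55],[-8,80,0,0,55],[-12,120,0,0,55],[-16,160,0,0,55],[-22,192,-10,0,55],[-22,192,-10,0,55],[-22,192,-10,0,55],[-22,192,-10,0,55]],
])

```text
time: 14.17
tool_pos: [0.455, -0.192, 0.0987]
ee_rot: [3.141, -0.001, -2.992]
wrist_force: [-0.1, 0.3, -0.0]
width: 0.0515
```

```bash
python3 look.py .02 pics/w11.png
```

```text
t 14.1667 pos [ 455.  -192.    98.7] yaw -171.4 w 0.0515 F [-0.1  0.3 -0. ] q6 -2.23
brass [470 194] [511 233] (array([435.3,   5.7]), 39.6, 36.8, 21.7)
brass [238 189] [277 228] (array([ 459.9, -194. ]), 34.2, 32.6, 8.5)
brass [ 10 132] [ 75 245] (array([ 471.8, -376.5]), 98.6, 45.4, 8.4)
```

View pics/w11.png

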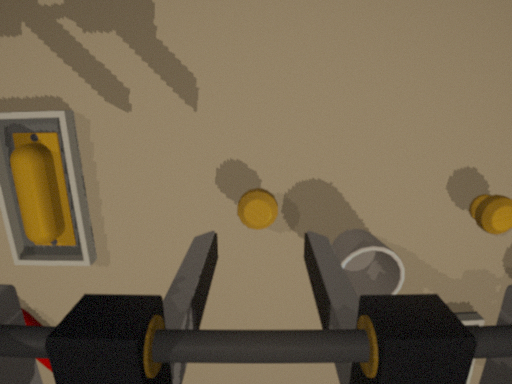

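Knob 1's head is at (258,209), between the fingers. The cup at (372,270) is clear of the finger.

step_arm([
  [[5,-2,-35,0,55],[5,-2,-65,0,55],[5,-2,-87,0,55],[5,-2,-87,0,55],[5,-2,-87,0,55],[5,-2,-87,0,25],[5,-2,-87,0,25],[5,-2,-87,0,25]],
])

```text
time: 14.88
tool_pos: [0.4618, -0.1948, 0.0147]
ee_rot: [-3.139, 0.003, -2.992]
wrist_force: [-1.0, -0.1, 0.4]
width: 0.0351
```

step_arm([
  [[0,0,0,0,25],[0,0,0,0,25],[0,0,0,0,25]],
])

```text
time: 15.13
tool_pos: [0.4617, -0.1946, 0.0145]
ee_rot: [-3.139, 0.003, -2.992]
wrist_force: [0.1, -0.5, 6.0]
width: 0.0325
```

step_arm([
  [[0,0,35,0,25],[0,0,70,0,25],[0,10,100,0,25],[0,45,100,0,25],[0,85,100,0,25],[0,125,100,0,25],[0,165,100,0.02,25],[0,205,100,0.04,25]],
])

```text
time: 15.8
tool_pos: [0.4597, 0.013, 0.1126]
ee_rot: [3.142, 0.0, -2.952]
wrist_force: [0.3, -1.0, -0.7]
width: 0.0324
```

step_arm([
  [[0,40,0,0,25],[0,80,0,0,25],[0,120,0,0,25],[0,160,0,0,25],[10,200,0,0,25],[10,240,0,0,25],[20,280,0,0,25],[20,320,0,0,25]],
])

```text
time: 16.47
tool_pos: [0.4807, 0.3332, 0.1122]
ee_rot: [-3.141, 0.001, -2.952]
wrist_force: [1.5, -0.5, -0.5]
width: 0.0321
```

step_arm([
  [[0,35,-20,0,25],[0,35,-30,0,25],[0,35,-30,0,25],[0,35,-30,0,25]],
])

```text
time: 16.8
tool_pos: [0.4793, 0.3653, 0.081]
ee_rot: [-3.14, -0.003, -2.951]
wrist_force: [0.2, 0.1, -0.3]
width: 0.0324
```

```bash
python3 look.py .08 pics/w12.png
```

```text
t 16.8 pos [479.3 365.3  81. ] yaw -169.1 w 0.0324 F [ 0.2  0.1 -0.3] q6 -1.2
brass [232 215] [289 274] (array([481.9, 364.9]), 37.0, 35.4, 49.3)
```

View pics/w12.png

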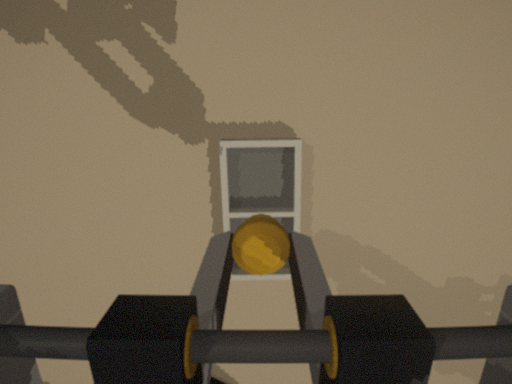

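The knob is held over the tray. The far bay's rim corners are at (220,140) and (302,140), and the divider is at row 215.

Run:
```python
from h import *
s=snap('wrist')
p=cast(s,[[220,139],[302,139],[229,215],[295,215]],.014);d=p[1]-p[0];L=np.linalg.norm(d);n=np.array([-d[1],d[0]])/L
if n[0]<0:n=-n
c=p[:2].mean(0)+.059*n
print(p.round(4),L,np.degrees(np.arctan2(n[1],n[0])),'c',c,'div',p[2:].mean(0),'far',c+.028*n,'near(-)',c-.028*n)
```

```text
[[0.4324 0.3247]
 [0.4209 0.3852]
 [0.491  0.3411]
 [0.4811 0.3931]] 0.06156969281581726 10.77886279466103 c [0.4846225 0.3659744] div [0.48603887 0.36708361] far [0.51212848 0.37121093] near(-) [0.45711652 0.36073787]
```

step_arm([
  [[25,5,0,0,25],[32,6,-25,0,25],[32,6,-50,0,25],[32,6,-60,0,25],[32,6,-64,0,25],[32,6,-64,0,25],[32,6,-64,0,25],[32,6,-64,0,25]],
])

```text
time: 17.57
tool_pos: [0.5132, 0.3726, 0.0204]
ee_rot: [3.14, 0.003, -2.952]
wrist_force: [-0.1, 0.4, -0.0]
width: 0.0328
```

step_arm([
  [[0,0,0,0,50],[0,0,0,0,50],[0,0,0,0,50],[0,0,0,0,50],[0,0,35,0,50],[0,0,75,0,50],[0,0,100,0,50],[0,0,100,0,50]],
])

```text
time: 18.23
tool_pos: [0.5158, 0.3745, 0.1271]
ee_rot: [3.137, 0.013, -2.952]
wrist_force: [-0.2, 1.3, 0.6]
width: 0.0472
```

```bash
python3 look.py .023 pics/w13.png
```

```text
t 18.2333 pos [515.8 374.5 127.1] yaw -169.1 w 0.0472 F [-0.2  1.3  0.6] q6 -1.22
brass [240 170] [277 207] (array([511.9, 372.1]), 33.7, 33.6, -32.4)
```

View pics/w13.png

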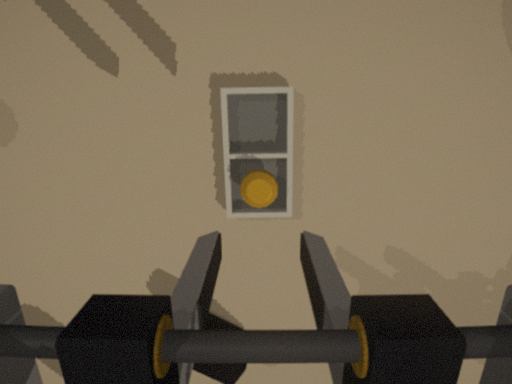

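Knob 1 stands in the lower bay at (259,189). That is 15 pictures viewed, so I keep the last for the final check and measure knob 2 numerically.

step_arm([
  [[-9,-39,0,0,55],[-18,-78,0,0,55],[-27,-117,0,0,55],[-36,-156,0,0,55],[-45,-195,0,0,55],[-54,-234,0,0,55],[-63,-273,0,0,55],[-72,-312,0,0,55]],
])

```text
time: 18.95
tool_pos: [0.4384, 0.0587, 0.1167]
ee_rot: [3.141, -0.003, -2.951]
wrist_force: [0.7, -0.5, -0.2]
width: 0.0518
```

step_arm([
  [[-9,-39,-10,0,55],[-14,-52,-25,0,55],[-14,-52,-25,0,55],[-14,-52,-25,0,55],[-14,-52,-25,0,55]],
])

```text
time: 19.37
tool_pos: [0.4262, 0.009, 0.0932]
ee_rot: [3.141, -0.001, -2.952]
wrist_force: [0.3, 0.0, -0.0]
width: 0.0519
```

```bash
python3 look.py .02
```

```text
t 19.3667 pos [426.2   9.   93.2] yaw -169.1 w 0.0519 F [ 0.3  0.  -0. ] q6 -1.87
brass [239 363] [250 383] (array([599.2,  25.9]), 25.6, 10.9, 10.2)
brass [182 363] [195 383] (array([610.2, -28.2]), 26.6, 13.0, 6.8)
brass [241 194] [280 235] (array([434. ,  10.3]), 35.6, 32.1, 10.8)
```

step_arm([
  [[8,1,-35,0,55],[8,1,-65,0,55],[8,1,-81,0,55],[8,1,-81,0,55],[8,1,-81,0,55],[8,1,-81,0,25],[8,1,-81,0,25],[8,1,-81,0,25]],
])

```text
time: 20.08
tool_pos: [0.4358, 0.0094, 0.0144]
ee_rot: [-3.141, 0.004, -2.952]
wrist_force: [-0.2, 0.3, 0.5]
width: 0.0351
```

step_arm([
  [[0,0,0,0,25],[0,0,0,0,25],[0,0,0,0,25]],
])

```text
time: 20.33
tool_pos: [0.4357, 0.0094, 0.0142]
ee_rot: [-3.141, 0.003, -2.952]
wrist_force: [-0.0, 1.2, 7.0]
width: 0.0324
```

step_arm([
  [[0,0,35,0,25],[0,0,70,0,25],[0,25,80,0,25],[0,65,80,0,25],[0,105,80,0,25],[5,145,80,0,25],[10,185,80,0,25],[15,225,80,0,25]],
])

```text
time: 21.0
tool_pos: [0.449, 0.2359, 0.0926]
ee_rot: [-3.141, 0.0, -2.952]
wrist_force: [0.3, 0.7, -0.9]
width: 0.0329
```

step_arm([
  [[2,40,0,0,25],[4,80,0,0,25],[6,115,0,0,25],[6,127,0,0,25],[6,127,-10,0,25],[6,127,-10,0,25],[6,127,-10,0,25]],
])

```text
time: 21.58
tool_pos: [0.4545, 0.359, 0.0808]
ee_rot: [-3.139, -0.003, -2.953]
wrist_force: [-1.0, -0.1, -0.6]
width: 0.0323
```

```bash
python3 look.py .08
```

```text
t 21.5833 pos [454.5 359.   80.8] yaw -169.2 w 0.0323 F [-1.  -0.1 -0.6] q6 -1.19
brass [232 215] [289 299] (array([464.5, 360. ]), 56.8, 34.3, 7.0)
```

Held well, and merged with knob 1 in the mask. Lower it to (457,361), z ≈ 17.5.

step_arm([
  [[2,2,-25,0,25],[2,2,-50,0,25],[2,2,-60,0,25],[2,2,-64,0,25],[2,2,-64,0,25],[2,2,-64,0,25],[2,2,-64,0,25]],
])

```text
time: 22.22
tool_pos: [0.4581, 0.3632, 0.0197]
ee_rot: [3.141, 0.002, -2.953]
wrist_force: [0.6, -0.9, 0.4]
width: 0.0329
```

step_arm([
  [[0,0,0,0,50],[0,0,0,0,50],[0,0,0,0,50],[0,0,0,0,50],[0,0,35,0,50],[0,0,75,0,50],[0,0,100,0,50],[0,0,100,0,50]],
])

```text
time: 22.88
tool_pos: [0.4608, 0.3657, 0.1266]
ee_rot: [3.136, 0.013, -2.952]
wrist_force: [0.6, 0.9, 0.5]
width: 0.0471
```

step_arm([
  [[-10,30,30,0,50],[-30,60,50,0,50],[-60,90,50,0,50],[-60,90,50,0,50],[-60,90,50,0,50],[-60,90,50,0,50]],
])

```text
time: 23.38
tool_pos: [0.3969, 0.4528, 0.1674]
ee_rot: [-3.14, -0.001, -2.951]
wrist_force: [-0.2, 0.2, -0.9]
width: 0.0471
```

```bash
python3 look.py .023
python3 - <<'E'
from m import *
s=snap('top'); w=snap('side')
for c in brass(s): print(c.mean(0).round(),rect(cast(s,c,.017)))
for c in trays(s):
    r=rect(cast(s,c,.012))
    if r[1]<200: print('white',c.mean(0).round(),r)
a=cv2.resize(s['frame'][90:260,80:460],None,fx=2,fy=2)[:,:760]
b=cv2.resize(w['frame'][100:380,140:340],None,fx=.9,fy=.9)
im=np.zeros((340+252,760,3),np.uint8); im[:340]=a; im[340:,:b.shape[1]]=b
x=snap('wrist')['frame']; x=cv2.resize(x,(336,252)); im[340:,200:536]=x
cv2.imwrite('pics/fin.png',im[:,:,::-1])
E
```

```text
t 23.3833 pos [396.9 452.8 167.4] yaw -169.1 w 0.0471 F [-0.2  0.2 -0.9] q6 -1.0
brass [155 255] [183 283] (array([513.2, 369.5]), 34.0, 29.4, -14.4)
brass [151 206] [183 237] (array([456.6, 362.4]), 35.2, 34.8, 11.2)
brass [397   0] [511 109] (array([236.1, 609.4]), 114.5, 97.3, -73.1)
[ 13. 339.] (array([209.3, 595.3]), 148.6, 85.4, 15.8)
[109. 230.] (array([458.2, 365.7]), 32.6, 31.3, -69.4)
[106. 207.] (array([512.3, 374.9]), 35.1, 29.3, 88.9)
[418. 216.] (array([ 476.5, -378.2]), 100.3, 39.5, 8.1)
[246. 156.] (array([631.8,  32.9]), 134.7, 20.5, 10.7)
[268. 153.] (array([638.3, -19.3]), 133.8, 21.0, 10.0)
white [222. 214.] (array([490.4,  93.6]), 43.6, 43.5, 88.9)
white [305. 210.] (array([ 494.8, -105.3]), 55.7, 55.4, -1.9)
white [161.  83.] (array([828.7, 253.3]), 96.5, 72.0, 38.1)
```

View pics/fin.png

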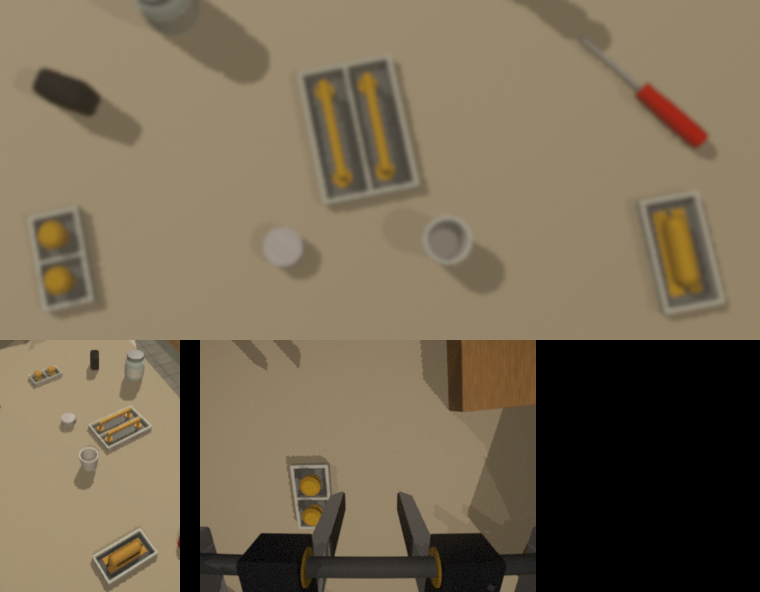

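All five pieces are in their bays in the top, side and wrist views. The cup is at (495,-105) as before, and the gripper is clear.

```bash
python3 -c "
from h import *
print(robot.close_job())"
```

```text
the job is handed in; nothing more can be done
None
```

All five fittings are in their trays, and I handed the job in at about 23.5 s of the 122 s allowed. Each long bay has one handle, each square bay one knob, and the cup pull is in the undivided tray.

- **Final check:** the top, side and wrist pictures show every piece upright inside its walls, with the gripper well clear. By the pictures, each piece's centre is within about 5 mm of its bay centre. The coffee cup measured within 0.2 mm of where it started.
- **Disagreement:** at the start the top camera put the handle tray and the first handle about 5–6 mm away in y from where the wrist camera did. I used the wrist camera for every grasp and placing.
- **Not checked:** the closing call reported no verdict. I judged height, tilt and stillness from the pictures and did not measure them. The pieces were let go up to about 4 mm above the tray floor by the arm's own reading.

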